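# Drain the castings, then hold the drying cage open

## Robot

A 6-joint arm with a two-finger parallel gripper is mounted at the origin on the work surface. World frame = base frame: x ahead of the robot, y to its left, z up, the work surface at z = 0. Lengths are in m, angles in rad, forces in N, time in s.
With the tool pointing down it reaches from about 0.15 to 0.775 m from the base axis. Payload 6.1 kg.
Tool frame: the origin (TCP) lies midway between the tips of the shut fingers; the grasp point (between the pads) lies 19 mm behind it; z points along the fingers, y is the line along which they close (so a half turn about z gives the same grasp; the last joint's range is limited). The gripper opens to 85 mm and grips with 20 to 120 N. Pads are 22 mm wide; open, the fingers measure 114 mm over their backs; the gripper's body (76 mm by 85 mm) begins 54 mm behind the grasp point. The pads swing forward as they close: fully open they stand 13 mm farther back than shut.
Start: joints at [0, 0.126, -0.04, 1.405, 0, 1.571], TCP at [0.525, -0, 0.231] pointing down, gripper open.
Joint ranges: [-2.72, 2.72], [-0.95, 1.95], [-1.27, 1.35], [-1.78, 2.02], [-1.46, 1.47], [-3.14, 3.14]. Speed limits (rad/s): [2.39, 2.39, 3.01, 3.14, 3.14, 3.14].

## Interface

Orientations are given as a 3x3 rotation matrix whose columns are the frame's x, y, z axes.
In Python, from station import arm, grab_frame, spot_in, place_of gives the robot as it stands. The module is installed in compiled form; this text tells all that it offers.
- The arm moves only by the shell command python3 -m crank 'ROWS'. ROWS is JSON, a list of rows, each an object with "translation": the shift along the tool's x, y, z in mm, a list of three; "twist": the turn about the tool's z in rad; "grip": the opening, from 0 (shut) to 1 (fully open). In form: [{"translation": [tx, ty, tz], "twist": twist, "grip": grip}, ...]. A call has 1 to 12 rows; each row is the pose to reach, as a shift and turn from the pose commanded when the call began, along the tool's axes at that moment; what a row does not reach only later rows make up. A row lasts 1/12 s, in which the tool goes at most 41.7 mm and 7.16 degrees, less where a joint would pass 70% of its speed; a pose out of reach is approached as far as the arm can. A call with a gripper value outside its range is refused whole. The fingers move at their own pace and stop on an object; the grip force is fixed at half the most. Time passes only in rows, so rows that repeat a pose let the fingers close. It gives the time, the measured TCP pose, the force, the opening and the grip force at its end, in the units of the state.
- arm.get_obs(): the state, without advancing time (a new reading comes with each control period).
- grab_frame(name): name is "scene" or "side" or "wrist"; returns a dict with "color" (400x640x3 uint8, blue, green, red), "depth" (400x640 float32, m along the optical axis (not along the pixel's ray), 0 where there is no reading), "mtx" (3x3 intrinsics, pixels), "k1" (the pictures are not rectified: a ray, as slopes to the right and down, at radius r is drawn at 1 + k1 r^2 times it, then the intrinsics apply), "R" (3x3) and "t" (3): a world point X has camera coordinates R X + t. Camera axes: x right, y down, z forward; pixel columns grow to the right and rows downward; lengths in m; the calibration is good to about 2 mm. A picture is of the moment at which its call begins.
- arm.finish_job(): hands the job in; it is judged then, once.
Trained networks look in a picture, given as the dict that the camera call returned (one of the last four; its "shot" number tells which), for a name from the list of things; names that differ only in an ending like _2 or _b are one class to them, and where a whole thing is asked for, a point or a joint stands for the part that bears it (a point fixed in the world has none). Each returns a list of dicts, best first, with "p" (0 to 1); they miss things now and then, are a little off and sometimes report something else, mostly with a low value. They report only what shows in the picture. A call takes as long as a camera call. They do not tell look-alikes from the thing itself.
- spot_in(picture, query): "uv" ([column, row] in pixels, amid what is visible of it).
- place_of(picture, query): "uv" ([column, row] in pixels: a listed point, or the origin of a listed thing).
The state is a dict: "t": time; "qpos": joint angles; "joint_vel": joint speeds; "joint_torque": joint torques, N m; "eef_pos": TCP position; "tcp_rot": TCP orientation; "contact_force": force on the tool from outside, world axes, zero at the start; "wrist_torque": the same for the moment, N m; "gripper_width": opening from 0.0 (shut) to 1.0 (fully open); "gripper_force": force on a finger pad.
Only numpy, scipy, OpenCV 4.12 (cv2) and the standard library are available. Lean on these libraries where they do the work, as an engineer would, in place of code of your own. Each camera call takes 0.05 s, during which the arm holds its last target. There are 200 camera calls.

## Task

Tip the steel barrel by its crank until all four brass castings have dropped into the tray under it, and turn the barrel back fully upright. Then open the drying cage so that I can slide the tray in: squeeze the blue catch fully together first, then the red one, take the gate by its black post, swing it past its detent until it stands wide open, about square to the cage front, and finish while still holding it there, because its spring pulls it back. Leave the other things on the bench where they are.

Things in the scene. Friction and masses are not known exactly. Their poses are not given: they have to be found in the camera images.
- barrel (a joint): rotation of the steel barrel about its level axis, rad: 0 upright (a stop), 2.65 mouth steeply down (a stop); it stays where it is left (friction, about 2 N at the crank pin). The castings slide out by about 2.5. Barrel 72 mm across at the mouth, 80 mm tall; axis at half its height, 125 mm above the table, between two green posts
- barrel_axis (a point): point on the barrel's axis, 112 mm to the -y side of the barrel's middle, level with the crank pin's grip along y; frame of the fixed yoke: y along the axis, z up, x level, to the side where the barrel pours. As the joint grows, the barrel's top and the crank turn over towards +x (z turns towards x)
- barrel_pin (a point): middle of the black crank pin, a level round bar 16 mm thick, 62 mm long, parallel to the axis, 90 mm from it; pinched from above it turns between the fingers, so the gripper can keep its orientation along the arc. At joint 0 it is 1.31 rad to the -x side of straight above the axis, at 2.62 as far to the +x side. The 12 mm crank arm is 34 mm away, towards the barrel
- tray_in (a point): middle of the inner floor of the open aluminium tray, 170 x 104 mm outside (x, y in its own frame), 36 mm tall, walls and floor 3 mm; it lies under the barrel
- casting0_mid (a point): middle of a brass casting: a disc 18 mm across, 10 mm thick, with a 9 mm stub 8 mm long on it; starts in the barrel
- casting1_mid (a point): middle of a brass casting: a disc 18 mm across, 10 mm thick, with a 9 mm stub 8 mm long on it; starts in the barrel
- casting2_mid (a point): middle of a brass casting: a disc 18 mm across, 10 mm thick, with a 9 mm stub 8 mm long on it; starts in the barrel
- casting3_mid (a point): middle of a brass casting: a disc 18 mm across, 10 mm thick, with a 9 mm stub 8 mm long on it; starts in the barrel
- first_catch (a joint): travel of the blue catch (to be squeezed first), m: 0 latched, 0.014 fully squeezed (a stop); friction of about 4 N, it stays where it is left
- first_squeeze (a point): squeeze point of the blue catch, midway between its two tabs as they stand when squeezed, 42 mm above the cage roof. Tabs: 58 mm tall above the roof, 20 mm wide (x), 8 mm thick. Frame: y along the squeeze, z up, -x to the gate. Fixed tab's outer face at y = +17 mm; sliding tab's at -31 mm latched, moves to -17 mm squeezed. The blue and red catches may change places
- second_catch (a joint): travel of the red catch (to be squeezed second); otherwise as first_catch
- second_squeeze (a point): squeeze point of the red catch, otherwise as first_squeeze
- gate (a joint): swing of the gate, rad: 0 shut; grows as its free end swings out towards the robot (counter-clockwise from above); stop at 1.75. Bolted until both catches are squeezed. A sprung detent resists from 0.36 to 0.7 (a few newtons at the post) and is passed at 1.04; a light spring pulls shut all the way (about 1 N at the post), so that it falls back when released
- gate_hinge (a point): point on the gate's upright hinge axis, 160 mm above the table, fixed to the cage: -x points out of the cage front (to the robot), +y from the hinge to the gate's free end when shut. Cage 260 mm wide, 208 mm deep, roof 105 mm above the table; gate's top edge 102 mm, its lugs 119 mm, the catches' bolts 121 mm high
- gate_post (a point): grip point of the black upright round post near the gate's free end, 14 mm thick, 175 mm from the hinge axis, 165 mm above the table; the post ends 190 mm above the table. It turns between the fingers, so the gripper may keep its orientation
- jar: bystander, to be left alone: closed glass jar, 80 mm across, 100 mm tall
- file_box: bystander, to be left alone: yellow tin box, 110 x 75 x 35 mm
- hammer: bystander, to be left alone: small hammer, 200 mm long, lying down
- ring_gauge: bystander, to be left alone: copper ring, 38 mm across, lying flat
- graver: bystander, to be left alone: graver with a handle, 150 mm long, lying down
- mug: bystander, to be left alone: white mug, 72 mm across, 85 mm tall
There are look-alikes about, which are no part of the job. What is shaped like the part that bears tray_in but orange or pink is not meant.

How it is judged:
By the outcome, as a careful person would: the job done as asked, in the order asked, and still so for the second after the job is handed in, while the arm keeps its last pose, push and grip.
It also fails if it takes over 72 s, if anything falls off the work surface, if the arm or the gripper's body presses on something with over 40 N, if the wrist force passes 120 N, or if a joint passes its speed limit or range.

## Working session

There is one attempt and no reset: what is moved stays moved. The work goes in short steps, Python scripts to look and compute and a shell command to move; the robot and the scene stay as the last step left them, time stands still between calls to the robot, and variables do not carry over. Pictures are saved under pics/ and viewed, at most 11 in all, crops included, and the job is handed in when it is done.

```bash
mkdir -p pics
cat > h.py <<'E'
import numpy as np, cv2
from station import arm, grab_frame, spot_in, place_of
def ray(p,uv):
    k=p["mtx"];k=np.array(k);d=np.array([(uv[0]-k[0,2])/k[0,0],(uv[1]-k[1,2])/k[1,1]])
    s=d.copy()
    for _ in range(20): s=d/(1+p["k1"]*(s@s))
    return np.array([s[0],s[1],1.])
def at_depth(p,uv,z): return np.array(p["R"]).T@(ray(p,uv)*z-np.array(p["t"]))
def at_height(p,uv,h):
    R=np.array(p["R"]);c=-R.T@np.array(p["t"]);d=R.T@ray(p,uv)
    return c+d*(h-c[2])/d[2]
def dep(p,uv):
    u,v=map(int,np.round(uv));w=p["depth"][max(v-2,0):v+3,max(u-2,0):u+3];w=w[w>0]
    return float(np.median(w)) if w.size else 0
def proj(p,X):
    c=np.array(p["R"])@X+np.array(p["t"]);s=c[:2]/c[2];s=s*(1+p["k1"]*(s@s));k=np.array(p["mtx"])
    return np.array([k[0,0]*s[0]+k[0,2],k[1,1]*s[1]+k[1,2]])
E
python3 - <<'E'
from h import *
np.set_printoptions(precision=3,suppress=True)
H=dict(barrel_axis=.125,barrel_pin=.148,tray_in=.003,first_squeeze=.147,second_squeeze=.147,gate_hinge=.160,gate_post=.165)
for n in("scene","side"):
    p=grab_frame(n);cv2.imwrite(f"pics/{n}0.png",p["color"])
    print(n,-np.array(p["R"]).T@np.array(p["t"]))
    for q,h in H.items():
        for r in place_of(p,q)[:3]: print(q,round(r["p"],2),np.round(r["uv"],1),at_height(p,r["uv"],h))
    for q in("jar","mug","file_box","hammer"):
        for r in spot_in(p,q)[:2]: print(q,round(r["p"],2),np.round(r["uv"],1),at_depth(p,r["uv"],dep(p,r["uv"])))
print(arm.get_obs())
E
```

```text
scene [1.237 0.698 1.38 ]
barrel_axis 0.56 [338.9 238.2] [0.563 0.164 0.125]
barrel_pin 0.49 [357.2 214.4] [0.45  0.154 0.148]
tray_in 0.97 [354.8 275.1] [0.582 0.264 0.003]
tray_in 0.82 [377.9 336.3] [0.709 0.47  0.003]
tray_in 0.72 [417.2 222.1] [0.223 0.296 0.003]
first_squeeze 0.76 [284.6 223.6] [ 0.66  -0.014  0.147]
gate_hinge 0.84 [266.2 187.2] [ 0.592 -0.183  0.16 ]
gate_post 0.76 [301.1 209.5] [ 0.582 -0.005  0.165]
gate_post 0.44 [422.2 303. ] [0.594 0.533 0.165]
jar 0.66 [233. 157.] [ 0.531 -0.472  0.086]
mug 0.94 [223.3 178.2] [ 0.615 -0.45   0.034]
mug 0.64 [362.2 248.1] [0.532 0.248 0.112]
file_box 0.93 [266.7 146. ] [ 0.354 -0.455  0.039]
hammer 0.9 [365.7 210.8] [0.333 0.114 0.025]
side [-0.322 -0.705  0.943]
barrel_axis 0.94 [303.8 164.7] [0.581 0.176 0.125]
barrel_pin 0.84 [290.5 175.2] [0.479 0.142 0.148]
tray_in 0.81 [277.7 151.8] [0.717 0.465 0.003]
tray_in 0.8 [203.5 225.9] [0.21  0.308 0.003]
tray_in 0.62 [284.7 182.5] [0.574 0.278 0.003]
first_squeeze 0.7 [359.6 172.5] [ 0.644 -0.025  0.147]
second_squeeze 0.74 [382.6 179.1] [ 0.663 -0.107  0.147]
gate_hinge 0.93 [386.2 191.6] [ 0.597 -0.165  0.16 ]
gate_post 0.72 [344.7 171.3] [0.596 0.002 0.165]
gate_post 0.55 [455.8 259.6] [ 0.464 -0.47   0.165]
jar 0.69 [464.2 286.3] [ 0.48  -0.507  0.074]
mug 0.59 [458.1 248.8] [ 0.592 -0.43   0.083]
hammer 0.78 [269.3 224.9] [0.364 0.142 0.   ]
hammer 0.7 [456.5 249. ] [ 0.59  -0.427  0.082]
{'t': 1.2, 'qpos': array([-0.   ,  0.126, -0.04 ,  1.405, -0.   ,  1.571]), 'joint_vel': array([ 0.001,  0.001,  0.   ,  0.001,  0.001, -0.   ]), 'joint_torque': array([  0.   , -43.572,  35.309,   0.001,   0.   ,   0.   ]), 'eef_pos': array([ 0.525, -0.   ,  0.231]), 'tcp_rot': array([[ 0.,  1.,  0.],
       [ 1., -0., -0.],
       [-0.,  0., -1.]]), 'contact_force': array([ 0.266,  0.401, -0.039]), 'wrist_torque': array([ 0.064, -0.   , -0.046]), 'gripper_force': 0.0, 'gripper_width': 0.997565461862012}
```

View pics/scene0.png

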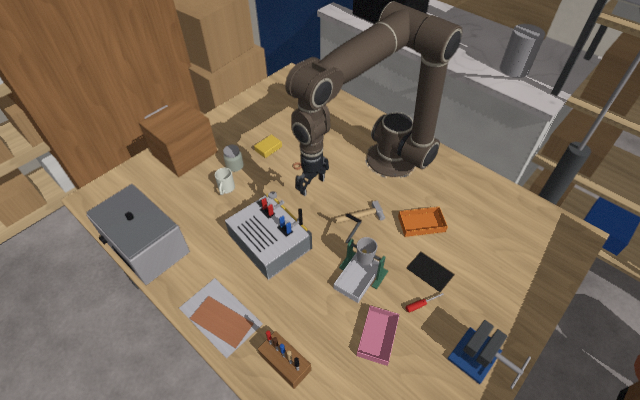

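View pics/side0.png

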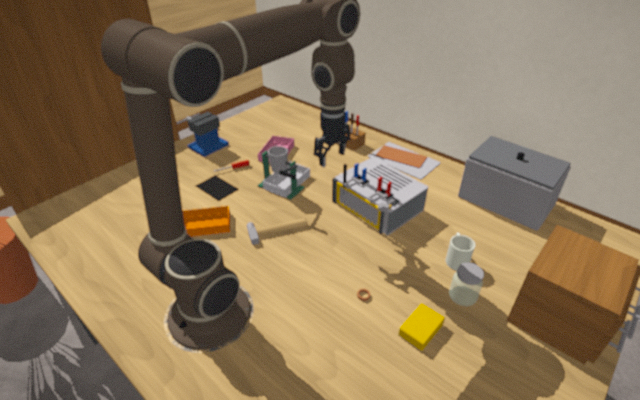

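Scene view: the aluminium tray lies under the barrel at (355,275), orange look-alike at (417,222), pink at (378,336). The aluminium one fits because it lies under the barrel. Crank pin is near (355,217), cage at (270,235) with blue catch (285,225), red (267,208) and black post (301,213). The side view agrees: barrel (278,160), tray (287,182), cage (380,195).

Moving above the pin for a close look.

```bash
python3 -m crank '[{"translation":[20,-8,-20],"twist":0,"grip":1},{"translation":[55,-20,-50],"twist":0,"grip":1},{"translation":[90,-35,-70],"twist":0,"grip":1},{"translation":[120,-50,-80],"twist":0,"grip":1},{"translation":[140,-60,-80],"twist":0,"grip":1},{"translation":[140,-60,-80],"twist":0,"grip":1},{"translation":[140,-60,-80],"twist":0,"grip":1}]'
cat > look.py <<'E'
from h import *
import sys
np.set_printoptions(precision=3,suppress=True)
H=dict(barrel_axis=.125,barrel_pin=.148,tray_in=.003,first_squeeze=.147,second_squeeze=.147,gate_hinge=.160,gate_post=.165)
tag=sys.argv[1];cams=sys.argv[2].split(",");qs=sys.argv[3].split(",")
o=arm.get_obs();print(o["t"],o["eef_pos"],o["gripper_width"])
for n in cams:
    p=grab_frame(n);cv2.imwrite(f"pics/{n}_{tag}.png",p["color"]);print(n,-np.array(p["R"]).T@np.array(p["t"]))
    for q in qs:
        for r in place_of(p,q)[:2]:
            d=dep(p,r["uv"]);print(q,round(r["p"],2),np.round(r["uv"],1),at_height(p,r["uv"],H.get(q,.01)),at_depth(p,r["uv"],d) if d else "")
E
python3 look.py a scene,side,wrist barrel_axis,barrel_pin,tray_in,first_squeeze,second_squeeze,gate_hinge,gate_post
```

```text
t: 1.78
eef_pos: [0.4647, 0.141, 0.3117]
tcp_rot: [[-0.003, 1.0, 0.001], [1.0, 0.003, 0.0], [0.0, 0.001, -1.0]]
contact_force: [-0.2, 0.6, -0.4]
gripper_width: 0.996
gripper_force: 0.0
1.7833 [0.465 0.141 0.312] 0.9962356483195767
scene [1.237 0.698 1.38 ]
barrel_axis 0.42 [423.1 301.5] [0.566 0.527 0.125] [0.512 0.513 0.025]
barrel_pin 0.7 [350.3 220. ] [0.487 0.152 0.148] [0.402 0.09  0.008]
tray_in 0.68 [420.2 224.9] [0.227 0.313 0.003] [0.228 0.313 0.005]
tray_in 0.61 [354.6 277.3] [0.59  0.269 0.003] [0.591 0.27  0.004]
first_squeeze 0.58 [284.8 225.2] [ 0.664 -0.008  0.147] [ 0.651 -0.024  0.119]
second_squeeze 0.58 [264.9 204.3] [ 0.647 -0.133  0.147] [ 0.641 -0.141  0.135]
gate_hinge 0.72 [272.2 189.1] [ 0.583 -0.159  0.16 ] [ 0.498 -0.27   0.002]
gate_post 0.57 [298.8 211.6] [ 0.595 -0.004  0.165] [0.602 0.004 0.178]
side [-0.322 -0.705  0.943]
barrel_axis 0.86 [305.9 167.4] [0.573 0.159 0.125] [0.674 0.257 0.032]
barrel_pin 0.65 [290.6 177.1] [0.471 0.133 0.148] [0.471 0.133 0.148]
barrel_pin 0.45 [233.9 168.5] [0.38  0.321 0.148] [0.504 0.501 0.008]
tray_in 0.77 [277.9 149.9] [0.728 0.475 0.003] [0.565 0.292 0.149]
tray_in 0.67 [204.7 222.3] [0.224 0.321 0.003] [0.224 0.319 0.004]
first_squeeze 0.66 [359.8 171.2] [ 0.651 -0.021  0.147] [0.695 0.01  0.111]
second_squeeze 0.66 [384.2 178.8] [ 0.668 -0.11   0.147] [ 0.716 -0.082  0.109]
gate_hinge 0.88 [384.1 190.9] [ 0.596 -0.158  0.16 ] [ 0.65  -0.126  0.114]
gate_post 0.87 [344.5 174.9] [ 0.579 -0.011  0.165] [0.597 0.003 0.149]
wrist [0.465 0.223 0.454]
barrel_pin 0.59 [337.1 169.6] [0.477 0.146 0.148] [0.477 0.148 0.155]
tray_in 0.53 [244.9 175. ] [0.36  0.102 0.003] [0.364 0.107 0.022]
first_squeeze 0.61 [507.6 315.9] [ 0.659 -0.013  0.147] [ 0.686 -0.045  0.105]
```

View pics/wrist_a.png

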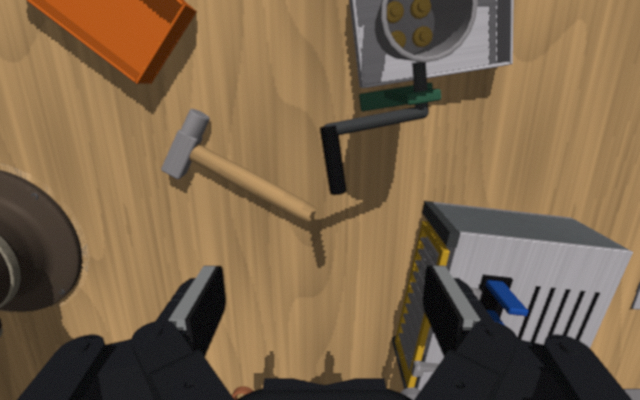

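The wrist view shows the black crank pin from (331,127) to (338,192), its arm going right to (422,112), barrel with four castings top right (420,25), aluminium tray around it, and the hammer lying clear of the pin at (240,175).

Run:
```python
from h import *
np.set_printoptions(precision=4,suppress=True)
p=grab_frame("wrist")
print(p["R"])
for uv,h in[((331,129),.156),((338,190),.156),((335,160),.156),((422,112),.131),((333,128),.150),((397,97),.18),((510,60),.036),((362,82),.036),((426,205),.105),((623,252),.105),((419,72),.125)]:
    d=dep(p,uv);print(uv,at_height(p,uv,h),at_depth(p,uv,d) if d else "")
d=p["depth"][130:188,325:345]; print(at_depth(p,(333,145),dep(p,(333,145))),at_depth(p,(336,175),dep(p,(336,175))))
```

```text
[[ 1.      0.0008  0.001 ]
 [ 0.0005 -0.9469  0.3215]
 [ 0.0012 -0.3215 -0.9469]]
(331, 129) [0.4713 0.1834 0.156 ] [0.4713 0.1833 0.1552]
(338, 190) [0.478  0.1293 0.156 ] [0.478  0.1293 0.1558]
(335, 160) [0.475  0.1567 0.156 ] [0.475  0.1566 0.1553]
(422, 112) [0.554  0.1954 0.131 ] [0.5539 0.1954 0.1314]
(333, 128) [0.4731 0.1835 0.15  ] [0.473  0.184  0.1542]
(397, 97) [0.5205 0.2107 0.18  ] [0.538  0.2067 0.0939]
(510, 60) [0.6737 0.2442 0.036 ] [0.674  0.2443 0.0354]
(362, 82) [0.5087 0.2205 0.036 ] [0.5089 0.2205 0.0344]
(426, 205) [0.5742 0.0966 0.105 ] [0.6029 0.0633 0.0133]
(623, 252) [0.8013 0.0405 0.105 ] [0.8013 0.0405 0.105 ]
(419, 72) [0.5498 0.2296 0.125 ] [0.5484 0.2295 0.1305]
[0.4731 0.1697 0.1553] [0.476  0.1432 0.1561]
```

```bash
python3 -m crank '[{"translation":[14,10,30],"twist":-0.12,"grip":1},{"translation":[14,10,70],"twist":-0.13,"grip":1},{"translation":[14,10,110],"twist":-0.13,"grip":1},{"translation":[14,10,145],"twist":-0.13,"grip":1},{"translation":[14,10,170],"twist":-0.13,"grip":1},{"translation":[14,10,182],"twist":-0.13,"grip":1},{"translation":[14,10,182],"twist":-0.13,"grip":1}]'; python3 look.py b wrist barrel_pin
```

```text
t: 3.62
eef_pos: [0.4729, 0.1534, 0.1259]
tcp_rot: [[-0.13, 0.992, -0.006], [0.992, 0.13, -0.002], [-0.001, -0.006, -1.0]]
contact_force: [1.0, -0.8, 0.4]
gripper_width: 1.001
gripper_force: 0.0
3.6167 [0.473 0.153 0.126] 1.0008427748925397
wrist [0.463 0.236 0.268]
barrel_pin 0.91 [325.7 307.6] [0.475 0.148 0.148] [0.474 0.154 0.156]
```

View pics/wrist_b.png

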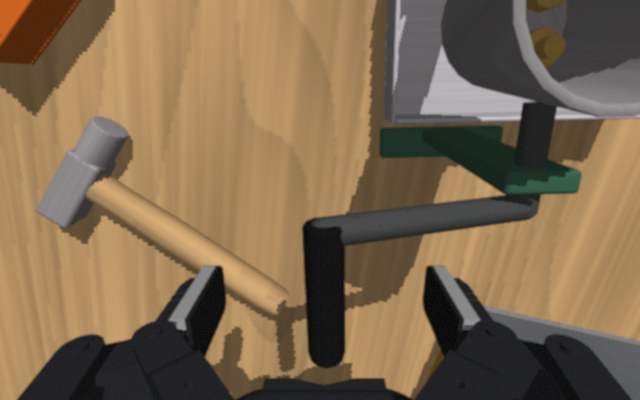

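The pin lies between the open fingers, column 325, rows 225–365, parallel to the pads. Closing.

```bash
python3 -m crank '[{"translation":[0,1,0],"twist":0,"grip":0},{"translation":[0,1,0],"twist":0,"grip":0},{"translation":[0,1,0],"twist":0,"grip":0},{"translation":[0,1,0],"twist":0,"grip":0},{"translation":[0,1,0],"twist":0,"grip":0},{"translation":[0,1,0],"twist":0,"grip":0},{"translation":[0,1,0],"twist":0,"grip":0},{"translation":[0,1,0],"twist":0,"grip":0}]'
python3 - <<'E'
import numpy as np
a0=-1.31
for a in np.linspace(0,2.65,23):
    print(round(a,2),round(90*(np.sin(a0+a)-np.sin(a0)),1),round(-90*(np.cos(a0+a)-np.cos(a0)),1))
E
```

```text
t: 4.38
eef_pos: [0.4733, 0.1538, 0.1297]
tcp_rot: [[-0.13, 0.991, -0.004], [0.991, 0.13, -0.0], [0.0, -0.004, -1.0]]
contact_force: [-11.4, -1.8, 9.7]
gripper_width: 0.167
gripper_force: 58.4
0.0 0.0 -0.0
0.12 3.4 -10.3
0.24 8.0 -20.1
0.36 13.8 -29.2
0.48 20.7 -37.7
0.6 28.4 -45.2
0.72 37.1 -51.7
0.84 46.5 -57.2
0.96 56.4 -61.4
1.08 66.8 -64.5
1.2 77.5 -66.3
1.32 88.3 -66.8
1.45 99.1 -66.0
1.57 109.7 -63.9
1.69 120.0 -60.5
1.81 129.9 -55.9
1.93 139.0 -50.2
2.05 147.5 -43.4
2.17 155.1 -35.6
2.29 161.6 -27.0
2.41 167.1 -17.7
2.53 171.5 -7.8
2.65 174.6 2.6
```

```bash
python3 -m crank '[{"translation":[0,-1,-3],"twist":0,"grip":0},{"translation":[0,2,-13],"twist":0,"grip":0},{"translation":[0,7,-23],"twist":0,"grip":0},{"translation":[0,13,-32],"twist":0,"grip":0},{"translation":[0,20,-40],"twist":0,"grip":0},{"translation":[0,28,-48],"twist":0,"grip":0},{"translation":[0,36,-54],"twist":0,"grip":0},{"translation":[0,46,-60],"twist":0,"grip":0},{"translation":[0,56,-64],"twist":0,"grip":0},{"translation":[0,66,-67],"twist":0,"grip":0},{"translation":[0,77,-69],"twist":0,"grip":0},{"translation":[0,77,-69],"twist":0,"grip":0}]'
```

```text
t: 5.38
eef_pos: [0.5535, 0.1656, 0.2021]
tcp_rot: [[-0.131, 0.991, 0.003], [0.991, 0.131, 0.004], [0.003, 0.004, -1.0]]
contact_force: [-4.5, 4.2, 15.9]
gripper_width: 0.162
gripper_force: 61.1
```

```bash
python3 -m crank '[{"translation":[0,10,-4],"twist":0,"grip":0},{"translation":[0,21,-3],"twist":0,"grip":0},{"translation":[0,32,-1],"twist":0,"grip":0},{"translation":[0,42,2],"twist":0,"grip":0},{"translation":[0,52,7],"twist":0,"grip":0},{"translation":[0,61,13],"twist":0,"grip":0},{"translation":[0,69,20],"twist":0,"grip":0},{"translation":[0,77,27],"twist":0,"grip":0},{"translation":[0,84,36],"twist":0,"grip":0},{"translation":[0,89,45],"twist":0,"grip":0},{"translation":[0,93,55],"twist":0,"grip":0},{"translation":[0,95,60],"twist":0,"grip":0}]'
python3 -m crank '[{"translation":[0,1,2],"twist":0,"grip":0},{"translation":[0,1,4],"twist":0,"grip":0},{"translation":[0,1,4],"twist":0,"grip":0},{"translation":[0,1,4],"twist":0,"grip":0},{"translation":[0,1,4],"twist":0,"grip":0},{"translation":[0,1,4],"twist":0,"grip":0}]'
python3 - <<'E'
from h import *
for n in("scene","side","wrist"):
    p=grab_frame(n)
    for i in range(1): print(n,[(round(r["p"],2),np.round(r["uv"]),np.round(at_depth(p,r["uv"],dep(p,r["uv"])),3)) for r in spot_in(p,"casting0_mid")[:6]])
    if n=="scene": im=p["color"][190:310,290:450]; a=cv2.resize(im,(800,600),interpolation=cv2.INTER_CUBIC)
    if n=="wrist": w=p["color"]
    if n=="side": s=cv2.resize(p["color"][130:220,240:360],(400,300),interpolation=cv2.INTER_CUBIC)
a=cv2.resize(a,(400,300)); w=cv2.resize(w,(480,300))
o=np.zeros((600,800,3),np.uint8);o[:300,:400]=a;o[:300,400:]=s;o[300:,:480]=w
cv2.imwrite("pics/c.png",o)
E
```

```text
t: 6.38
eef_pos: [0.6459, 0.1786, 0.1385]
tcp_rot: [[-0.132, 0.991, -0.002], [0.991, 0.132, 0.004], [0.004, -0.001, -1.0]]
contact_force: [-2.8, -3.2, 4.4]
gripper_width: 0.158
gripper_force: 59.6
t: 6.88
eef_pos: [0.6463, 0.1781, 0.138]
tcp_rot: [[-0.13, 0.991, -0.0], [0.991, 0.13, 0.003], [0.003, 0.0, -1.0]]
contact_force: [-12.6, 4.7, 15.3]
gripper_width: 0.158
gripper_force: 60.4
scene []
side [(0.63, array([266., 227.]), array([0.333, 0.121, 0.025])), (0.25, array([360., 206.]), array([ 0.637, -0.042,  0.011]))]
wrist [(0.89, array([282.,   7.]), array([0.602, 0.303, 0.019])), (0.6, array([292.,  44.]), array([0.611, 0.281, 0.02 ])), (0.55, array([302.,  65.]), array([0.619, 0.269, 0.02 ]))]
```

View pics/c.png

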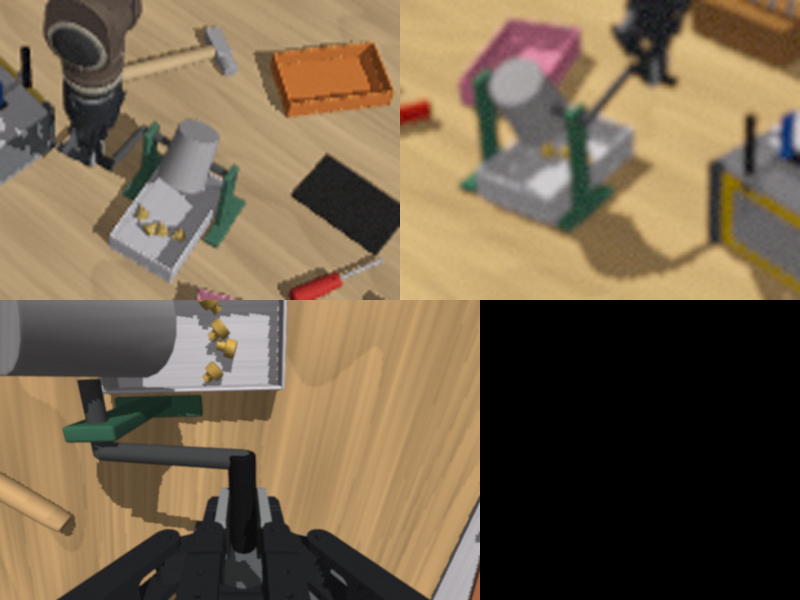

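Four castings lie in the tray (top-left crop: (143,212), (150,228), (163,230), (180,234); also four in the wrist view). Turning back.

```bash
python3 -m crank '[{"translation":[0,-4,-14],"twist":0,"grip":0},{"translation":[0,-8,-24],"twist":0,"grip":0},{"translation":[0,-14,-34],"twist":0,"grip":0},{"translation":[0,-20,-42],"twist":0,"grip":0},{"translation":[0,-28,-50],"twist":0,"grip":0},{"translation":[0,-37,-57],"twist":0,"grip":0},{"translation":[0,-46,-62],"twist":0,"grip":0},{"translation":[0,-56,-67],"twist":0,"grip":0},{"translation":[0,-66,-70],"twist":0,"grip":0},{"translation":[0,-76,-72],"twist":0,"grip":0},{"translation":[0,-87,-73],"twist":0,"grip":0},{"translation":[0,-98,-73],"twist":0,"grip":0}]'
```

```text
t: 8.18
eef_pos: [0.5562, 0.1636, 0.2174]
tcp_rot: [[-0.128, 0.992, 0.022], [0.992, 0.128, 0.002], [-0.001, 0.022, -1.0]]
contact_force: [-1.4, 18.3, 35.7]
gripper_width: 0.125
gripper_force: 61.2
```

The pin is creeping towards the fingertips, so I will open, look and regrip deeper.

```bash
python3 -m crank '[{"translation":[0,0,-3],"twist":0,"grip":0.6},{"translation":[0,0,-6],"twist":0,"grip":0.8},{"translation":[0,0,-6],"twist":0,"grip":0.8},{"translation":[0,0,-6],"twist":0,"grip":0.8},{"translation":[0,0,-6],"twist":0,"grip":0.8}]'; python3 look.py d wrist barrel_pin
```

```text
t: 8.6
eef_pos: [0.5502, 0.1637, 0.2125]
tcp_rot: [[-0.129, 0.992, -0.002], [0.992, 0.129, -0.001], [-0.0, -0.002, -1.0]]
contact_force: [-0.8, 0.6, 0.4]
gripper_width: 0.795
gripper_force: 0.0
8.6 [0.55  0.164 0.212] 0.7953353579308574
wrist [0.54  0.246 0.355]
barrel_pin 0.94 [333.4 278.5] [0.563 0.12  0.148] [0.554 0.165 0.223]
```

View pics/wrist_d.png

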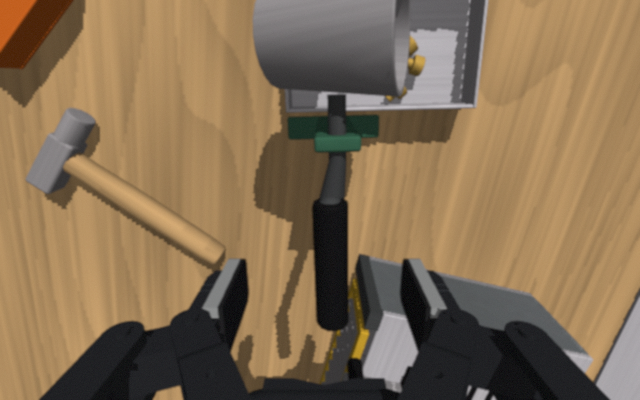

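The pin at (332,265) is between the fingers, nearly at the top of its arc, with its centre at z≈0.215. The castings are still in the tray. I will descend to put the pin deeper between the pads.

```bash
python3 -m crank '[{"translation":[0,4,12],"twist":0,"grip":0.8},{"translation":[0,4,22],"twist":0,"grip":0.8},{"translation":[0,4,22],"twist":0,"grip":0},{"translation":[0,4,22],"twist":0,"grip":0},{"translation":[0,4,22],"twist":0,"grip":0},{"translation":[0,4,22],"twist":0,"grip":0},{"translation":[0,4,22],"twist":0,"grip":0},{"translation":[0,4,22],"twist":0,"grip":0},{"translation":[0,4,22],"twist":0,"grip":0}]'
```

```text
t: 9.45
eef_pos: [0.5543, 0.1644, 0.1918]
tcp_rot: [[-0.13, 0.992, 0.001], [0.992, 0.13, 0.0], [0.0, 0.001, -1.0]]
contact_force: [-1.4, -0.7, 2.3]
gripper_width: 0.168
gripper_force: 58.4
```

```bash
python3 -m crank '[{"translation":[0,-11,2],"twist":0,"grip":0},{"translation":[0,-22,5],"twist":0,"grip":0},{"translation":[0,-32,9],"twist":0,"grip":0},{"translation":[0,-42,15],"twist":0,"grip":0},{"translation":[0,-50,22],"twist":0,"grip":0},{"translation":[0,-58,30],"twist":0,"grip":0},{"translation":[0,-65,38],"twist":0,"grip":0},{"translation":[0,-71,47],"twist":0,"grip":0},{"translation":[0,-76,57],"twist":0,"grip":0},{"translation":[0,-79,67],"twist":0,"grip":0},{"translation":[0,-80,71],"twist":0,"grip":0},{"translation":[0,-80,71],"twist":0,"grip":0}]'
```

```text
t: 10.45
eef_pos: [0.4743, 0.1521, 0.1204]
tcp_rot: [[-0.129, 0.992, 0.0], [0.992, 0.129, -0.004], [-0.004, -0.0, -1.0]]
contact_force: [-3.9, -8.6, 3.5]
gripper_width: 0.161
gripper_force: 71.3
```

```bash
python3 -m crank '[{"translation":[0,0,3],"twist":0,"grip":0},{"translation":[0,0,3],"twist":0,"grip":0},{"translation":[0,0,3],"twist":0,"grip":0}]'; python3 look.py e wrist barrel_pin
python3 - <<'E'
from h import *
p=grab_frame("wrist")
for v in (230,260,290,320,340): 
    d=p["depth"][v]; print(v,[ (u,np.round(at_depth(p,(u,v),float(d[u])),4)) for u in (320,325)])
E
```

```text
t: 10.7
eef_pos: [0.4735, 0.1519, 0.1172]
tcp_rot: [[-0.129, 0.992, -0.002], [0.992, 0.129, -0.004], [-0.004, -0.003, -1.0]]
contact_force: [-5.9, -8.9, 4.0]
gripper_width: 0.17
gripper_force: 72.1
10.7 [0.473 0.152 0.117] 0.17029485481448542
wrist [0.463 0.235 0.259]
barrel_pin 0.67 [323.3 317. ] [0.474 0.149 0.148] [0.473 0.155 0.156]
230 [(320, array([0.468 , 0.1862, 0.1509])), (325, array([0.4696, 0.1868, 0.1516]))]
260 [(320, array([0.4691, 0.1785, 0.1575])), (325, array([0.4708, 0.1782, 0.1566]))]
290 [(320, array([0.4706, 0.1661, 0.156 ])), (325, array([0.4724, 0.1659, 0.1555]))]
320 [(320, array([0.4722, 0.1536, 0.1559])), (325, array([0.4739, 0.1544, 0.1566]))]
340 [(320, array([0.4733, 0.145 , 0.1561])), (325, array([0.4751, 0.1453, 0.1561]))]
```

View pics/wrist_e.png

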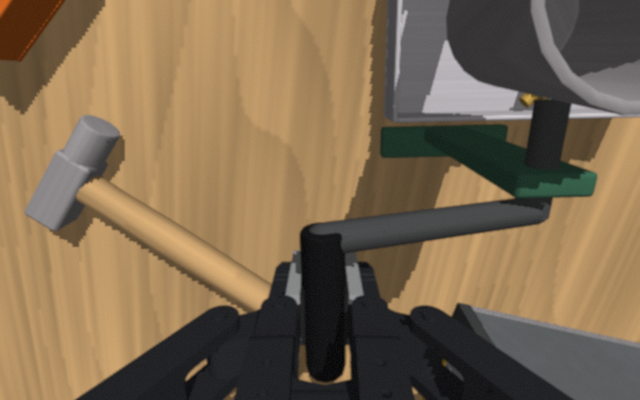

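Pin is back where it started (top z 0.156 as before), so the barrel is upright against its stop. Releasing and lifting.

```bash
python3 -m crank '[{"translation":[0,0,0],"twist":0,"grip":1},{"translation":[0,0,0],"twist":0,"grip":1},{"translation":[0,0,0],"twist":0,"grip":1},{"translation":[0,0,0],"twist":0,"grip":1},{"translation":[0,0,-15],"twist":0,"grip":1},{"translation":[0,0,-45],"twist":0,"grip":1},{"translation":[0,0,-85],"twist":0,"grip":1},{"translation":[0,0,-125],"twist":0,"grip":1},{"translation":[0,0,-165],"twist":0,"grip":1},{"translation":[0,0,-200],"twist":0,"grip":1},{"translation":[0,0,-200],"twist":0,"grip":1}]'; python3 look.py f wrist barrel_pin; python3 -c "
from station import arm;print(arm.get_obs()['qpos'])"
```

```text
t: 11.77
eef_pos: [0.4767, 0.1547, 0.3247]
tcp_rot: [[-0.13, 0.991, 0.01], [0.992, 0.13, 0.003], [0.002, 0.011, -1.0]]
contact_force: [-0.6, 0.5, -0.1]
gripper_width: 0.998
gripper_force: 0.0
11.7667 [0.477 0.155 0.325] 0.998070021559101
wrist [0.465 0.237 0.467]
barrel_pin 0.65 [319.3 179. ] [0.475 0.148 0.148] [0.475 0.151 0.156]
[3.13757327e-01 9.27825388e-02 1.15663070e-01 1.58984885e+00
 1.35398550e-04 1.75442709e+00]
```

```bash
python3 -m crank '[{"translation":[-15,8,-5],"twist":-0.12,"grip":1},{"translation":[-40,22,-10],"twist":-0.24,"grip":1},{"translation":[-65,35,-10],"twist":-0.36,"grip":1},{"translation":[-90,48,-10],"twist":-0.48,"grip":1},{"translation":[-115,61,-10],"twist":-0.6,"grip":1},{"translation":[-140,74,-10],"twist":-0.72,"grip":1},{"translation":[-165,87,-10],"twist":-0.84,"grip":1},{"translation":[-190,100,-10],"twist":-0.96,"grip":1},{"translation":[-212,112,-10],"twist":-1.08,"grip":1},{"translation":[-228,120,-10],"twist":-1.2,"grip":1},{"translation":[-233,124,-10],"twist":-1.27,"grip":1},{"translation":[-233,124,-10],"twist":-1.27,"grip":1}]'; python3 look.py g wrist,side first_squeeze,second_squeeze,gate_post,gate_hinge
```

```text
t: 12.87
eef_pos: [0.6288, -0.0624, 0.3243]
tcp_rot: [[-0.985, 0.17, -0.004], [0.17, 0.985, 0.0], [0.004, -0.0, -1.0]]
contact_force: [0.2, 0.2, 0.7]
gripper_width: 1.001
gripper_force: 0.0
12.8667 [ 0.629 -0.062  0.324] 1.000791023749143
wrist [ 0.548 -0.048  0.467]
first_squeeze 0.8 [379.1 193. ] [ 0.658 -0.013  0.147] [ 0.67  -0.009  0.111]
first_squeeze 0.69 [584.7  64.3] [0.572 0.176 0.147] [0.583 0.276 0.003]
second_squeeze 0.71 [271.2 192.8] [ 0.64  -0.116  0.147] [ 0.651 -0.123  0.111]
gate_post 0.72 [397.1 131.8] [0.6   0.007 0.165] [0.595 0.002 0.19 ]
gate_hinge 0.62 [197.  140.2] [ 0.578 -0.167  0.16 ] [ 0.583 -0.188  0.105]
gate_hinge 0.32 [582.   99.8] [0.6   0.166 0.16 ] [0.624 0.264 0.019]
side [-0.322 -0.705  0.943]
first_squeeze 0.77 [359.5 172. ] [ 0.647 -0.023  0.147] [0.691 0.008 0.111]
second_squeeze 0.64 [383.1 185.2] [ 0.635 -0.128  0.147] [ 0.679 -0.102  0.111]
second_squeeze 0.3 [357.8 172.1] [ 0.642 -0.019  0.147] [ 0.668 -0.001  0.126]
gate_post 0.82 [343.  173.4] [ 0.583 -0.002  0.165] [0.594 0.007 0.155]
gate_hinge 0.68 [384.2 192. ] [ 0.592 -0.161  0.16 ] [ 0.643 -0.13   0.116]
```

View pics/wrist_g.png

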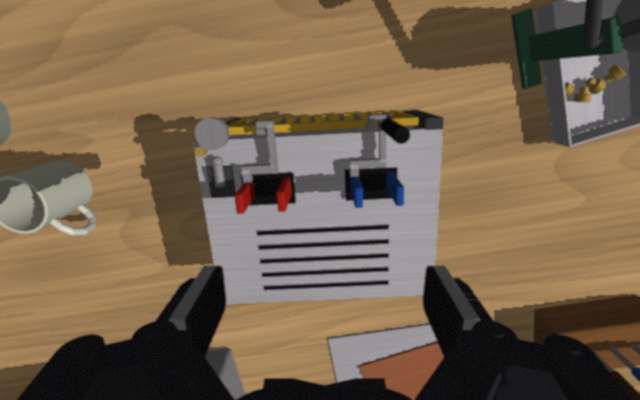

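Wrist view: the blue tabs are at (357,192) and (397,190), the red at (243,198) and (284,193), the black post's top at (393,130), and the grey hinge at (212,133).

Run:
```python
from h import *
np.set_printoptions(precision=4,suppress=True)
p=grab_frame("wrist");D=p["depth"]
hsv=cv2.cvtColor(p["color"],cv2.COLOR_BGR2HSV)
Y,X=np.mgrid[0:400,0:640]
P=np.array([[at_depth(p,(u,v),float(D[v,u])) for u in range(180,450)] for v in range(90,320)])
hs=hsv[90:320,180:450]
for nm,lo,hi in(("blue",100,130),("red",170,180)):
    m=(hs[...,0]>=lo)&(hs[...,0]<=hi)&(hs[...,1]>130)&(P[...,2]>.15)&(P[...,2]<.172)
    if nm=="red": m|=(hs[...,0]<6)&(hs[...,1]>130)&(P[...,2]>.15)&(P[...,2]<.172)
    n,l,s,c=cv2.connectedComponentsWithStats(m.astype(np.uint8))
    for i in range(1,n):
        if s[i,4]>15:
            q=P[l==i]; t=q[q[:,2]>.158]
            print(nm,s[i],"top",t.mean(0) if len(t) else "",t.min(0),t.max(0))
m=(hs[...,2]<50)&(P[...,2]>.18)&(P[...,2]<.2); print("post",P[m].mean(0),m.sum())
# roof edges
roof=(abs(P[...,2]-.105)<.004)
r=cv2.minAreaRect(P[roof][:,:2].astype(np.float32)); print(r, cv2.boxPoints(r))
```

```text
blue [210  91  11  23 201] top [0.6568 0.0028 0.1624] [ 0.6482 -0.0013  0.1593] [0.6669 0.0072 0.1651]
blue [171  93   9  23 183] top [ 0.6521 -0.0346  0.1624] [ 0.6441 -0.0387  0.158 ] [ 0.6625 -0.0301  0.1642]
red [ 95  97  11  23 203] top [ 0.6442 -0.1051  0.1624] [ 0.6354 -0.1098  0.1582] [ 0.6546 -0.1012  0.1652]
red [ 54  99  12  23 204] top [ 0.64   -0.1434  0.1621] [ 0.6308 -0.1478  0.158 ] [ 0.6499 -0.14    0.165 ]
post [0.5971 0.0045 0.1889] 229
((0.686443030834198, -0.0750746876001358), (0.25961247086524963, 0.2234281599521637), 83.30149841308594) [[ 0.5604 -0.191 ]
 [ 0.7823 -0.217 ]
 [ 0.8125  0.0408]
 [ 0.5906  0.0669]]
```

```bash
python3 -m crank '[{"translation":[-8,25,15],"twist":-0.054,"grip":1},{"translation":[-17,56,40],"twist":-0.054,"grip":1},{"translation":[-17,56,75],"twist":-0.054,"grip":1},{"translation":[-17,56,110],"twist":-0.054,"grip":1},{"translation":[-17,56,140],"twist":-0.054,"grip":1},{"translation":[-17,56,165],"twist":-0.054,"grip":1},{"translation":[-17,56,185],"twist":-0.054,"grip":1},{"translation":[-17,56,196],"twist":-0.054,"grip":1},{"translation":[-17,56,196],"twist":-0.054,"grip":1},{"translation":[-17,56,196],"twist":-0.054,"grip":1}]'; python3 look.py i wrist first_squeeze
```

```text
t: 14.25
eef_pos: [0.6544, -0.0086, 0.1316]
tcp_rot: [[-0.993, 0.117, -0.0], [0.117, 0.993, 0.0], [0.0, 0.0, -1.0]]
contact_force: [0.5, -0.6, -0.1]
gripper_width: 1.002
gripper_force: 0.0
14.25 [ 0.654 -0.009  0.132] 1.001739909955422
wrist [0.572 0.001 0.274]
first_squeeze 0.62 [318.7 296.8] [ 0.659 -0.011  0.147] [ 0.688 -0.015  0.105]
```

View pics/wrist_i.png

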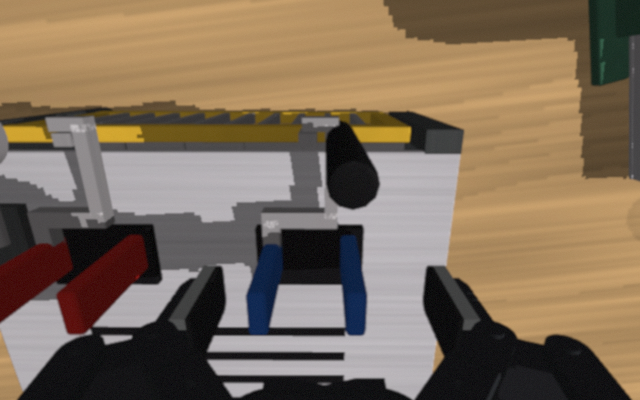

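Blue tabs at (262,290) and (352,290) lie between the open fingers. Red is outside the left finger and the post is clear. Squeezing.

```bash
python3 -m crank '[{"translation":[0,-1,4],"twist":0,"grip":0.8},{"translation":[0,-1,4],"twist":0,"grip":0},{"translation":[0,-1,4],"twist":0,"grip":0},{"translation":[0,-1,4],"twist":0,"grip":0},{"translation":[0,-1,4],"twist":0,"grip":0},{"translation":[0,-1,4],"twist":0,"grip":0},{"translation":[0,-1,4],"twist":0,"grip":0},{"translation":[0,-1,4],"twist":0,"grip":0},{"translation":[0,-1,4],"twist":0,"grip":0}]'
```

```text
t: 15.1
eef_pos: [0.6549, -0.009, 0.1288]
tcp_rot: [[-0.993, 0.116, 0.002], [0.116, 0.993, -0.0], [-0.002, 0.0, -1.0]]
contact_force: [-0.9, 4.1, 6.3]
gripper_width: 0.38
gripper_force: 63.0
```

```bash
python3 -m crank '[{"translation":[0,0,0],"twist":0,"grip":1},{"translation":[0,0,0],"twist":0,"grip":1},{"translation":[0,0,0],"twist":0,"grip":1},{"translation":[0,0,0],"twist":0,"grip":1},{"translation":[0,0,-25],"twist":0,"grip":1},{"translation":[0,0,-60],"twist":0,"grip":1},{"translation":[0,-20,-80],"twist":0,"grip":1},{"translation":[0,-50,-80],"twist":0,"grip":1},{"translation":[0,-85,-80],"twist":0,"grip":1},{"translation":[0,-108,-75],"twist":0,"grip":1},{"translation":[0,-108,-60],"twist":0,"grip":1},{"translation":[0,-108,-60],"twist":0,"grip":1}]'
python3 - <<'E'
from h import *
np.set_printoptions(precision=4,suppress=True)
print(arm.get_obs()["eef_pos"])
p=grab_frame("wrist");D=p["depth"];hsv=cv2.cvtColor(p["color"],cv2.COLOR_BGR2HSV)
cv2.imwrite("pics/wrist_j.png",p["color"])
P=np.array([[at_depth(p,(u,v),float(D[v,u])) for u in range(640)] for v in range(400)])
z=(P[...,2]>.158)&(P[...,2]<.17)&(hsv[...,1]>130)
for nm,h in(("blue",(hsv[...,0]>100)&(hsv[...,0]<130)),("red",(hsv[...,0]<6)|(hsv[...,0]>170))):
    n,l,s,c=cv2.connectedComponentsWithStats((z&h).astype(np.uint8))
    for i in range(1,n):
        if s[i,4]>30: print(nm,s[i],P[l==i].mean(0))
E
```

```text
t: 16.1
eef_pos: [0.6406, -0.1184, 0.1847]
tcp_rot: [[-0.993, 0.119, -0.003], [0.119, 0.993, 0.001], [0.003, 0.001, -1.0]]
contact_force: [-0.1, 0.3, -0.3]
gripper_width: 0.999
gripper_force: 0.0
[ 0.6406 -0.1184  0.1847]
blue [494 231  23  36 585] [ 0.6537 -0.0234  0.1619]
blue [541 231  24  36 601] [0.6571 0.0021 0.1618]
red [268 231  15  36 467] [ 0.6392 -0.1437  0.1622]
red [341 231  15  37 490] [ 0.6437 -0.1056  0.1624]
```

Blue tabs are now 26 mm centre to centre, so blue is fully squeezed. Red is centred under the gripper; descending and squeezing.

```bash
python3 -m crank '[{"translation":[-1,0,20],"twist":0,"grip":1},{"translation":[-1,0,42],"twist":0,"grip":1},{"translation":[-1,0,56],"twist":0,"grip":1},{"translation":[-1,0,58],"twist":0,"grip":1},{"translation":[-1,0,58],"twist":0,"grip":0},{"translation":[-1,0,58],"twist":0,"grip":0},{"translation":[-1,0,58],"twist":0,"grip":0},{"translation":[-1,0,58],"twist":0,"grip":0},{"translation":[-1,0,58],"twist":0,"grip":0},{"translation":[-1,0,58],"twist":0,"grip":0},{"translation":[-1,0,58],"twist":0,"grip":0},{"translation":[-1,0,58],"twist":0,"grip":0}]'
```

```text
t: 17.15
eef_pos: [0.6437, -0.1184, 0.1318]
tcp_rot: [[-0.993, 0.117, 0.003], [0.117, 0.993, -0.004], [-0.004, -0.003, -1.0]]
contact_force: [-1.2, -2.1, 7.4]
gripper_width: 0.374
gripper_force: 61.7
```

```bash
python3 -m crank '[{"translation":[0,0,0],"twist":0,"grip":1},{"translation":[0,0,0],"twist":0,"grip":1},{"translation":[0,0,0],"twist":0,"grip":1},{"translation":[0,0,0],"twist":0,"grip":1},{"translation":[0,0,-30],"twist":0,"grip":1},{"translation":[0,0,-70],"twist":0,"grip":1},{"translation":[0,0,-105],"twist":0,"grip":1},{"translation":[0,0,-120],"twist":0,"grip":1},{"translation":[0,0,-120],"twist":0,"grip":0.5}]' && python3 -m crank '[{"translation":[5,10,0],"twist":0.12,"grip":0.5},{"translation":[10,20,0],"twist":0.24,"grip":0.5},{"translation":[15,30,0],"twist":0.36,"grip":0.5},{"translation":[20,40,0],"twist":0.48,"grip":0.5},{"translation":[25,50,0],"twist":0.6,"grip":0.5},{"translation":[30,60,0],"twist":0.72,"grip":0.5},{"translation":[35,70,0],"twist":0.84,"grip":0.5},{"translation":[40,80,0],"twist":0.96,"grip":0.5},{"translation":[45,90,0],"twist":1.08,"grip":0.5},{"translation":[50,100,0],"twist":1.2,"grip":0.5},{"translation":[55,110,0],"twist":1.32,"grip":0.5},{"translation":[60,116,0],"twist":1.44,"grip":0.5}]' && python3 -m crank '[{"translation":[0,0,0],"twist":0.12,"grip":0.5},{"translation":[0,0,0],"twist":0.12,"grip":0.5},{"translation":[0,0,0],"twist":0.12,"grip":0.5}]'
python3 look.py k wrist,side gate_post,gate_hinge
python3 - <<'E'
from h import *
np.set_printoptions(precision=4,suppress=True)
print(arm.get_obs()["qpos"])
p=grab_frame("wrist");D=p["depth"];hsv=cv2.cvtColor(p["color"],cv2.COLOR_BGR2HSV)
P=np.array([[at_depth(p,(u,v),float(D[v,u])) for u in range(640)] for v in range(400)])
z=(P[...,2]>.158)&(P[...,2]<.17)&(hsv[...,1]>130)
for nm,h in(("blue",z&(hsv[...,0]>100)&(hsv[...,0]<130)),("red",z&((hsv[...,0]<6)|(hsv[...,0]>170))),("post",(P[...,2]>.183)&(P[...,2]<.196)&(hsv[...,2]<60)),("post2",(P[...,2]>.15)&(P[...,2]<.18)&(hsv[...,2]<60))):
    n,l,s,c=cv2.connectedComponentsWithStats(h.astype(np.uint8))
    for i in range(1,n):
        if s[i,4]>40: print(nm,s[i],P[l==i].mean(0))
E
```

```text
t: 17.9
eef_pos: [0.6442, -0.117, 0.2544]
tcp_rot: [[-0.993, 0.116, 0.007], [0.116, 0.993, -0.001], [-0.007, 0.0, -1.0]]
contact_force: [-0.2, 0.1, 0.0]
gripper_width: 0.882
gripper_force: 0.0
t: 18.9
eef_pos: [0.5961, 0.0064, 0.2479]
tcp_rot: [[-0.009, 1.0, -0.002], [1.0, 0.009, 0.001], [0.001, -0.002, -1.0]]
contact_force: [-0.5, -0.5, -1.0]
gripper_width: 0.501
gripper_force: 0.0
t: 19.15
eef_pos: [0.5964, 0.0054, 0.2484]
tcp_rot: [[0.102, 0.995, -0.001], [0.995, -0.102, 0.0], [0.0, -0.001, -1.0]]
contact_force: [0.3, -0.0, 0.2]
gripper_width: 0.501
gripper_force: 0.0
19.15 [0.596 0.005 0.248] 0.5014528262171969
wrist [0.605 0.088 0.391]
gate_post 0.8 [329.6 206. ] [0.6   0.005 0.165] [0.601 0.012 0.183]
gate_hinge 0.18 [405.8 209.7] [ 0.654 -0.005  0.16 ] [ 0.661 -0.018  0.126]
side [-0.322 -0.705  0.943]
gate_post 0.91 [343.8 172.3] [0.589 0.    0.165] [0.594 0.004 0.161]
gate_hinge 0.59 [362.5 294.5] [ 0.22  -0.353  0.16 ] [ 0.331 -0.281 -0.001]
gate_hinge 0.58 [382.7 191.6] [ 0.59  -0.156  0.16 ] [ 0.635 -0.13   0.122]
[0.0083 0.2666 0.1719 1.4764 0.     1.6845]
blue [397 190  29  13 325] [0.6576 0.0048 0.1621]
blue [394 225  28  11 287] [ 0.6549 -0.0206  0.162 ]
post [317 204  20  24 371] [0.5988 0.0074 0.1891]
post2 [  90    0   40   44 1006] [0.4784 0.1357 0.1543]
post2 [318 189  18  19 237] [0.5993 0.0117 0.1661]
```

View pics/wrist_k.png

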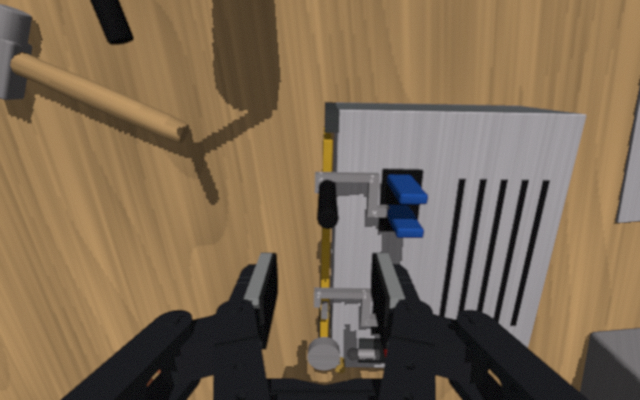

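The post's top (327,215) is right in line with the fingers, and the blue catch at (405,210) is clear of the right finger. Descending and gripping.

```bash
python3 -m crank '[{"translation":[0,1,25],"twist":0,"grip":0.5},{"translation":[0,1,55],"twist":0,"grip":0.5},{"translation":[0,1,85],"twist":0,"grip":0.5},{"translation":[0,1,100],"twist":0,"grip":0.5},{"translation":[0,1,102],"twist":0,"grip":0.5},{"translation":[0,1,102],"twist":0,"grip":0},{"translation":[0,1,102],"twist":0,"grip":0},{"translation":[0,1,102],"twist":0,"grip":0},{"translation":[0,1,102],"twist":0,"grip":0},{"translation":[0,1,102],"twist":0,"grip":0},{"translation":[0,1,102],"twist":0,"grip":0}]'
python3 - <<'E'
from h import *
np.set_printoptions(precision=1,suppress=True)
o=arm.get_obs();R=o["tcp_rot"];t=o["eef_pos"];a0=np.pi/2-.117
# hinge from post at a0
hx=t[:2]-.175*np.array([np.cos(a0),np.sin(a0)]);print(hx*1e3)
for a in np.arange(0,1.61,.1):
    d=.175*(np.array([np.cos(a0+a),np.sin(a0+a)])-np.array([np.cos(a0),np.sin(a0)]))
    print(round(a,2),1e3*d@R[:2,0],1e3*d@R[:2,1])
E
```

```text
t: 20.42
eef_pos: [0.5985, 0.0051, 0.1491]
tcp_rot: [[0.106, 0.994, 0.003], [0.994, -0.106, -0.0], [0.0, 0.003, -1.0]]
contact_force: [-0.2, -0.2, 6.2]
gripper_width: 0.149
gripper_force: 58.7
[ 578.  -168.8]
0.0 0.0 0.0
0.1 -0.6818467097956792 -17.479342833722384
0.2 -3.105316704238203 -34.803289439167116
0.3 -7.246195472235782 -51.79874466838805
0.4 -13.063108721931078 -68.29589555068532
0.5 -20.497935778949056 -84.12990800767611
0.6 -29.476390308963055 -99.14257382091883
0.7 -39.908762562191654 -113.18389139613502
0.8 -51.69081572356431 -126.1135645295556
0.9 -64.7048274125217 -137.80240420121325
1.0 -78.82076592612795 -148.13361938892538
1.1 -93.89758947286408 -157.0039840055821
1.2 -109.78465541558634 -164.32486830008645
1.3 -126.32322544296075 -170.02312441653032
1.4 -143.34805163019843 -174.04181726339132
1.5 -160.68902754169554 -176.34079339014676
1.6 -178.1728878783091 -176.8970821872787
```

```bash
python3 -m crank '[{"translation":[0,-9,0],"twist":-0.05,"grip":0},{"translation":[-1,-17,0],"twist":-0.1,"grip":0},{"translation":[-2,-26,0],"twist":-0.15,"grip":0},{"translation":[-3,-35,0],"twist":-0.2,"grip":0},{"translation":[-5,-43,0],"twist":-0.25,"grip":0},{"translation":[-7,-52,0],"twist":-0.3,"grip":0},{"translation":[-10,-60,0],"twist":-0.35,"grip":0},{"translation":[-13,-68,0],"twist":-0.4,"grip":0},{"translation":[-13,-68,0],"twist":-0.4,"grip":0}]'; python3 look.py l side gate_post
```

```text
t: 21.17
eef_pos: [0.5287, -0.0008, 0.149]
tcp_rot: [[-0.291, 0.957, 0.003], [0.957, 0.291, 0.0], [-0.001, 0.003, -1.0]]
contact_force: [1.0, 0.6, 6.4]
gripper_width: 0.151
gripper_force: 59.1
21.1667 [ 0.529 -0.001  0.149] 0.15065636460380258
side [-0.322 -0.705  0.943]
gate_post 0.96 [332.3 182.5] [ 0.519 -0.008  0.165] [ 0.516 -0.012  0.169]
```

```bash
python3 -m crank '[{"translation":[-1,-17,0],"twist":-0.1,"grip":0},{"translation":[-3,-35,0],"twist":-0.2,"grip":0},{"translation":[-7,-52,0],"twist":-0.3,"grip":0},{"translation":[-13,-68,0],"twist":-0.4,"grip":0},{"translation":[-20,-84,0],"twist":-0.5,"grip":0},{"translation":[-29,-99,0],"twist":-0.6,"grip":0},{"translation":[-40,-113,0],"twist":-0.7,"grip":0},{"translation":[-52,-126,0],"twist":-0.8,"grip":0},{"translation":[-65,-138,0],"twist":-0.9,"grip":0},{"translation":[-79,-148,0],"twist":-1.0,"grip":0},{"translation":[-94,-157,0],"twist":-1.1,"grip":0},{"translation":[-105,-162,0],"twist":-1.17,"grip":0}]' && python3 -m crank '[{"translation":[0,0,0],"twist":0,"grip":0},{"translation":[0,0,0],"twist":0,"grip":0},{"translation":[0,0,0],"twist":0,"grip":0},{"translation":[0,0,0],"twist":0,"grip":0}]'; python3 look.py m scene,side gate_post,barrel_pin
python3 - <<'E'
import cv2,numpy as np
a=cv2.imread("pics/scene_m.png")[130:310,200:440];b=cv2.imread("pics/side_m.png")[110:290,220:460]
cv2.imwrite("pics/m.png",np.hstack([cv2.resize(x,(400,300),interpolation=cv2.INTER_CUBIC) for x in(a,b)]))
E
```

```text
t: 22.27
eef_pos: [0.4041, -0.1491, 0.1489]
tcp_rot: [[-0.995, 0.104, 0.002], [0.104, 0.995, -0.0], [-0.002, -0.0, -1.0]]
contact_force: [-4.0, 2.5, 10.9]
gripper_width: 0.144
gripper_force: 59.6
t: 22.6
eef_pos: [0.4042, -0.1483, 0.149]
tcp_rot: [[-0.994, 0.108, 0.001], [0.108, 0.994, -0.0], [-0.001, -0.0, -1.0]]
contact_force: [-5.3, 1.3, 12.6]
gripper_width: 0.148
gripper_force: 59.7
22.6 [ 0.404 -0.148  0.149] 0.14801294277914
scene [1.237 0.698 1.38 ]
gate_post 0.68 [307.6 165.5] [ 0.404 -0.142  0.165] [ 0.41  -0.136  0.174]
barrel_pin 0.89 [351.8 217.3] [0.474 0.148 0.148] [0.479 0.152 0.156]
side [-0.322 -0.705  0.943]
gate_post 0.69 [343.9 219.1] [ 0.402 -0.15   0.165] [ 0.396 -0.155  0.171]
barrel_pin 0.67 [291.2 175.7] [0.478 0.138 0.148] [0.474 0.134 0.152]
```

View pics/m.png

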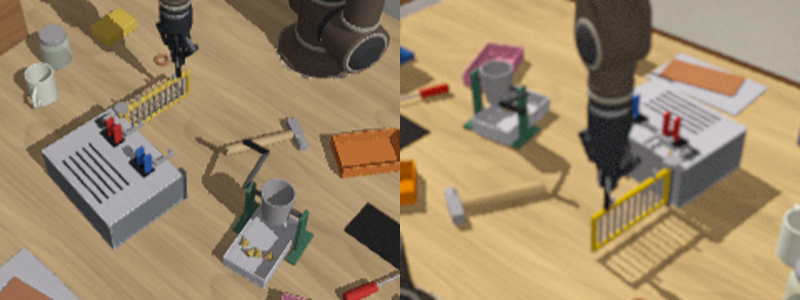

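The left crop (scene) shows the gate standing square to the cage front at (155,100), held at its post. Both catches are squeezed, the barrel is upright at (277,195), the castings are in the tray at (258,252), and the bystanders have not moved. Handing in.

```bash
python3 -c "
from station import arm; print(arm.finish_job())"
```

```text
the job is handed in; nothing more can be done
None
```

I handed the job in at about 23 s: the four castings are in the tray, the barrel is back upright, the blue and then the red catch are fully squeezed, and the arm is holding the gate wide open, about square to the cage front; the finish call returned no verdict.

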